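# Wind the slide rack up out of the staining bath and hold it level

## Task

Wind the staining bath's hand crank clockwise, seen from above, two full turns until the lift is fully up with the slide rack standing on it. Then take the rack by its handle bar, lift it until its base is about 7 cm above the trough's rim, and finish while holding it there in the gripper, level and still over the middle of the trough. Do not tip the rack, leave the lift up, and do not disturb the other things on the bench.

Things in the scene. Friction and masses are not known exactly. Their poses are not given: they have to be found in the camera images.
- crank (a joint): the hand crank's angle in rad: 0 at the start (lift fully down), grows as it is turned clockwise seen from above, end stop at 12.57 (two full turns, lift fully up). It raises the lift platform in the trough by 30 mm a turn, from 20 mm to 80 mm above the bench. Turning takes about 0.1 to 0.2 N m (2 to 4 N at the sleeve); it stays where it is left.
- crank_axis (a point): point on the crank's vertical axis, at the height of the sleeve's middle (106 mm above the bench). The axis stands on a round grey gearbox (72 mm diameter, 66 mm tall, foot flange 96 mm) 190 mm to the trough's +y side, joined to it by a low horizontal shaft tube. Its own x and y directions mean nothing.
- crank_grip (a point): middle of the crank's upright white sleeve, a vertical round grip 23 mm in diameter and 46 mm tall (from 83 to 129 mm above the bench), 45 mm from the crank's axis; it stands on the flat steel crank arm (top of the arm 80 mm above the bench). The sleeve spins freely on its pin, so it can be held with an unchanging gripper direction while it goes round. At the start it may be at any angle about the axis.
- bath_rim (a point): centre of the mouth of the open steel trough, at the height of its rim, 140 mm above the bench. The trough is fixed, 162 mm along its x, 127 mm along its y, walls 6 mm; a grey guide housing 18 mm deep and as tall as the trough is on the middle of its +y wall; x and y are the trough's own directions. The flat lift platform is inside it.
- rack_mid (a point): centre of the white slide rack, half-way up (52 mm above its base). A tray 110 mm long (its x), 84 mm wide (its y) and 34 mm tall with seven upright glass slides fixed in it, and a steel bail on top; 104 mm tall in all, 0.25 to 0.5 kg, centre of mass on its vertical centre line. z is up when it is level. It stands loose on the lift platform, nearly parallel to the trough; while the lift is down all of it is below the rim.
- rack_handle (a point): middle of the rack's handle bar: a flat steel bar along the rack's x, 102 mm long, 12 mm wide (y), 16 mm tall, its middle 96 mm above the rack's base and straight above its centre; 85 mm free between its posts, 54 mm free below it. Grip it across its 12 mm width from above.
- petri_center (a point): bystander: a shut culture dish, 90 mm diameter, 15 mm tall, lying near the bath; the point is its centre
- highlighter: bystander: a yellow flat marker pen 105 x 18 x 14 mm lying between the bath and the robot; origin in the middle of its underside
- burner_cap: bystander: a small steel cap, 36 mm diameter, 50 mm tall, near the trough; origin at the middle of its underside
- burner: bystander: a steel burner can, 68 mm diameter, 80 mm tall; origin at the middle of its underside
- beaker: bystander: a glass beaker, 70 mm diameter, 90 mm tall; origin at the middle of its underside
- bottle: bystander: a bottle with a blue cap, 56 mm diameter, 130 mm tall; origin at the middle of its underside
- tube_rack: bystander: a white block with eight holes, 100 x 200 x 55 mm; origin at the middle of its underside
There are look-alikes about, which are no part of the job. What is shaped like the part that bears rack_mid but pink or yellow is not meant.

How it is judged:
By the outcome, as a careful person would: the job done as asked, in the order asked, and still so for the second after the job is handed in, while the arm keeps its last pose, push and grip.
It also fails if it takes over 67 s, if anything falls off the work surface, if the arm or the gripper's body presses on something with over 40 N, if the wrist force passes 120 N, or if a joint passes its speed limit or range.

## Robot

A 6-joint arm with a two-finger parallel gripper is mounted at the origin on the work surface. World frame = base frame: x ahead of the robot, y to its left, z up, the work surface at z = 0. Lengths are in m, angles in degrees, forces in N, time in s.
With the tool pointing down it reaches from about 0.25 to 0.725 m from the base axis. Payload 9.7 kg.
Tool frame: the origin (TCP) lies midway between the tips of the shut fingers; the grasp point (between the pads) lies manip.tcp_to_grasp behind it (manip.tcp_to_grasp is the distance from the TCP to the grasp point, in m); z points along the fingers, y is the direction in which the jaws open and shut (so a half turn about z gives the same grasp; the last joint's range is limited). The gripper opens to 85 mm and grips with 20 to 120 N. Pads are 22 mm wide; open, the fingers measure 114 mm over their backs; the gripper's body (76 mm by 85 mm) begins 54 mm behind the grasp point. The pads swing forward as they close: fully open they stand 13 mm farther back than shut.
Start: joints at [70.015, 4.979, 10.078, 95.1, 0, 90], TCP at [0.188, 0.517, 0.192] pointing down, gripper open.
Joint ranges: [-179.16, 179.16], [-48.56, 103.87], [-65.8, 70.77], [-126.05, 130.52], [-82.76, 87.17], [-180, 180]. Speed limits (degrees/s): [127.2, 127.2, 147.25, 180, 180, 180].

## Interface

Orientations are given as [roll, pitch, yaw] about the fixed x, y, z axes, in that order (R = Rz(yaw) Ry(pitch) Rx(roll)).
In Python, from plant import manip, optics gives the robot as it stands.
- The arm moves only by the shell command python3 -m jog 'ROWS' [FORCE]. ROWS is JSON, a list of rows, each a list of 3 entries, a list of its own where there are three numbers: the gripper command: -1 is shut, 1 is fully open, values between are in proportion, then the shift along the tool's x, y, z in units of 50 mm (1.0 is 50 mm), then the turn, a rotation vector about the tool's x, y, z in units of 8 degrees (1.0 is 8 degrees). In form: [[jaw, [tx, ty, tz], [rx, ry, rz]], ...]. A call has 1 to 20 rows; each row is the pose to reach, as a shift and turn from the pose commanded when the call began, along the tool's axes at that moment; what a row does not reach only later rows make up. A row lasts 1/8 s, in which the tool goes at most 62.5 mm and 10.7 degrees, less where a joint would pass 70% of its speed; a pose out of reach is approached as far as the arm can. A call with a gripper value outside its range is refused whole. The fingers move at their own pace and stop on an object; FORCE is the grip in N (left out, the last holds). Time passes only in rows, so rows that repeat a pose let the fingers close. It gives the time, the measured TCP pose, the force and the opening at its end, in the units of the state.
- manip.get_state(): the state, without advancing time (a new reading comes with each control period).
- optics.capture(name): name is "scene" or "top"; returns the picture (384x512x3 uint8, red, green, blue); there is no depth.
- optics.camera_params(name): a dict with "fovy" (degrees; the focal length in pixels is half the picture's height over the tangent of half this angle, whatever the lens; pixels are square), "cx", "cy" (the principal point, pixels), "position" and "attitude" of the camera in the world. Camera axes: x right, y up, looking along -z (the intrinsics and any distortion apply to the point x, -y, -z); pixel columns grow to the right and rows downward; lengths in m; the calibration is good to about 2 mm. A picture is of the moment at which its call begins. camera_params takes no time and is no camera call.
- manip.job_done(): hands the job in, once; it reports no verdict.
The state is a dict: "time_s": time; "joint_positions": joint angles; "qd": joint speeds; "tau": joint torques, N m; "tcp_pos": TCP position; "ee_rot": TCP orientation; "wrist_force": force on the tool from outside, world axes, zero at the start; "torque": the same for the moment, N m; "grip_width": finger opening in m.
Only numpy, scipy, OpenCV 4.12 (cv2) and the standard library are available. Lean on these libraries where they do the work, as an engineer would, in place of code of your own. Each camera call takes 0.05 s, during which the arm holds its last target. There are 200 camera calls.

## Working session

There is one attempt and no reset: what is moved stays moved. The work goes in short steps, Python scripts to look and compute and a shell command to move; the robot and the scene stay as the last step left them, time stands still between calls to the robot, and variables do not carry over. Pictures are saved under pics/ and viewed, about 8 in all and at most 12, crops included, and the job is handed in when it is done.

```bash
ls; mkdir -p pics; python3 - <<'E'
from plant import manip, optics
import cv2
print(manip.get_state()); print(manip.tcp_to_grasp)
for n in("scene","top"):
    print(n,optics.camera_params(n)); cv2.imwrite(f"pics/{n}0.png",optics.capture(n)[:,:,::-1])
E
```

```text
pics
{'time_s': 0.0, 'joint_positions': array([ 7.00167055e+01,  5.00994675e+00,  1.00341554e+01,  9.50997447e+01,
       -9.06978758e-04,  9.00000910e+01]), 'qd': array([-0.02404477,  0.11839323,  0.05154195, -0.02407707,  0.05671737,
       -0.02305686]), 'tau': array([-2.89028038e-03, -5.20390964e+01,  4.64801073e+01,  1.63639878e-02,
       -1.55640428e-04,  2.16371539e-06]), 'tcp_pos': array([0.18786769, 0.51661586, 0.1916915 ]), 'ee_rot': array([-1.79924464e+02,  9.07097964e-04,  1.60016616e+02]), 'wrist_force': array([ 0.23186617, -0.46705629, -0.38608594]), 'torque': array([-0.05856737, -0.02917615,  0.02961502]), 'grip_width': 0.08529674274572727}
0.0187
scene {'fovy': 43.66854248981312, 'cx': 264.51182367959734, 'cy': 193.02787192649197, 'position': array([1.01958618, 0.80870834, 1.25160585]), 'attitude': array([ 38.1777556 ,   0.66257494, 146.25218709])}
top {'fovy': 51.918837397598516, 'cx': 256.6636864475566, 'cy': 193.90896689148732, 'position': array([0.44521434, 0.03481679, 1.17954947]), 'attitude': array([  3.49920109,  -0.80686085, -90.76812672])}
```

View pics/scene0.png

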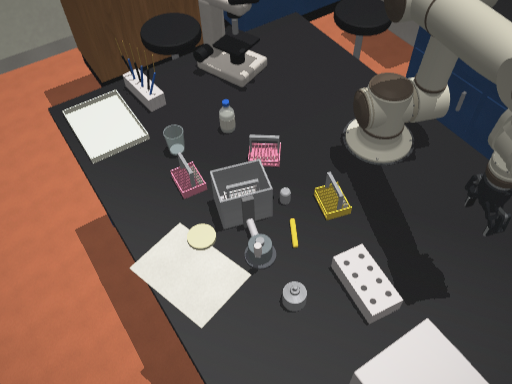

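View pics/top0.png

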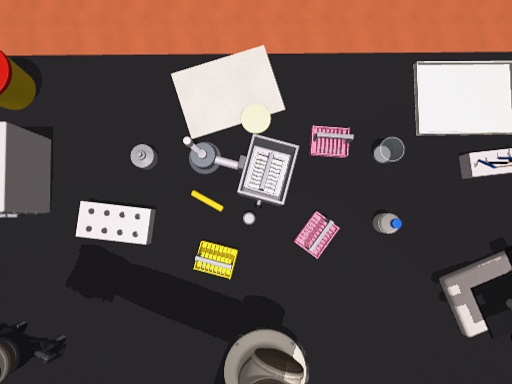

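The scene view shows the trough at about (241,193) with the crank at (258,245). In the top view the trough is at (268,170), the gearbox at (204,157) and the white sleeve at about (188,143). I'll enlarge both.

```bash
cat > h.py <<'E'
import numpy as np, cv2
from scipy.spatial.transform import Rotation as R
from plant import manip, optics
def cam(n):
    c=optics.camera_params(n); return c, R.from_euler('xyz',c['attitude'],degrees=True).as_matrix(), 192/np.tan(np.radians(c['fovy']/2))
def ray(n,u,v):
    c,M,f=cam(n); return np.array(c['position']), M@np.array([(u-c['cx'])/f,-(v-c['cy'])/f,-1])
def onz(n,u,v,z):
    p,d=ray(n,u,v); return p+d*(z-p[2])/d[2]
def proj(n,P):
    c,M,f=cam(n); q=M.T@(np.array(P)-c['position']); return c['cx']-f*q[0]/q[2], c['cy']+f*q[1]/q[2]
def tri(a,b):
    p,d=ray('top',*a); q,e=ray('scene',*b)
    s=np.linalg.lstsq(np.c_[d,-e],q-p,rcond=None)[0]; A=p+d*s[0];B=q+e*s[1]
    return (A+B)/2, np.linalg.norm(A-B)
def crop(n,src,x0,y0,x1,y1,k,out):
    im=cv2.resize(cv2.imread(src)[y0:y1,x0:x1],None,fx=k,fy=k,interpolation=cv2.INTER_CUBIC)
    for u in range(x0,x1,10): cv2.line(im,((u-x0)*k,0),((u-x0)*k,6 if u%50 else 16),(0,255,0),1)
    for v in range(y0,y1,10): cv2.line(im,(0,(v-y0)*k),(6 if v%50 else 16,(v-y0)*k),(0,255,0),1)
    cv2.imwrite(out,im); return im
E
python3 - <<'E'
from h import *
a=crop('top','pics/top0.png',175,125,305,225,6,'pics/a.png')
b=crop('scene','pics/scene0.png',195,145,305,275,6,'pics/b.png')
# side by side
h=590; r=lambda i:cv2.resize(i,None,fx=.75,fy=.75,interpolation=cv2.INTER_AREA)
print(proj('top',[0,0,0]),proj('scene',[0,0,0]))
E
```

```text
(np.float64(264.94672202239246), np.float64(370.72322080706806)) (np.float64(377.8545995463051), np.float64(137.27331065375162))
```

View pics/a.png

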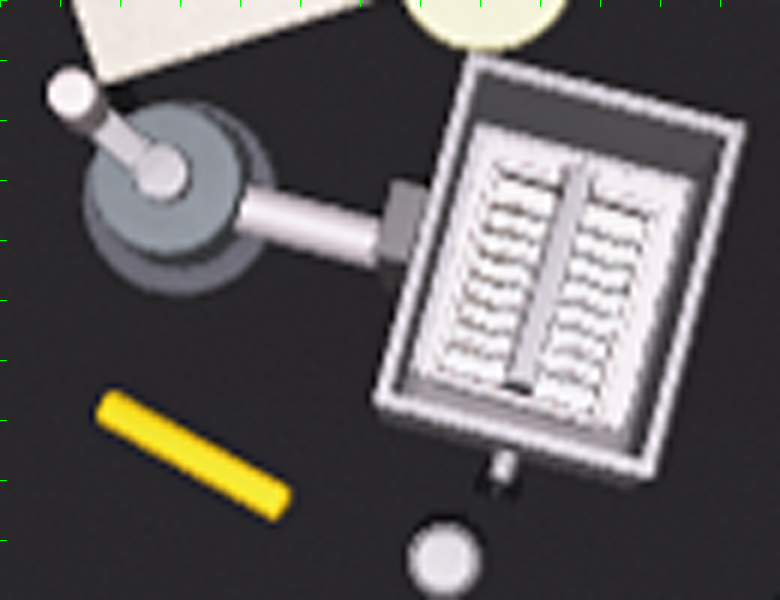

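View pics/b.png

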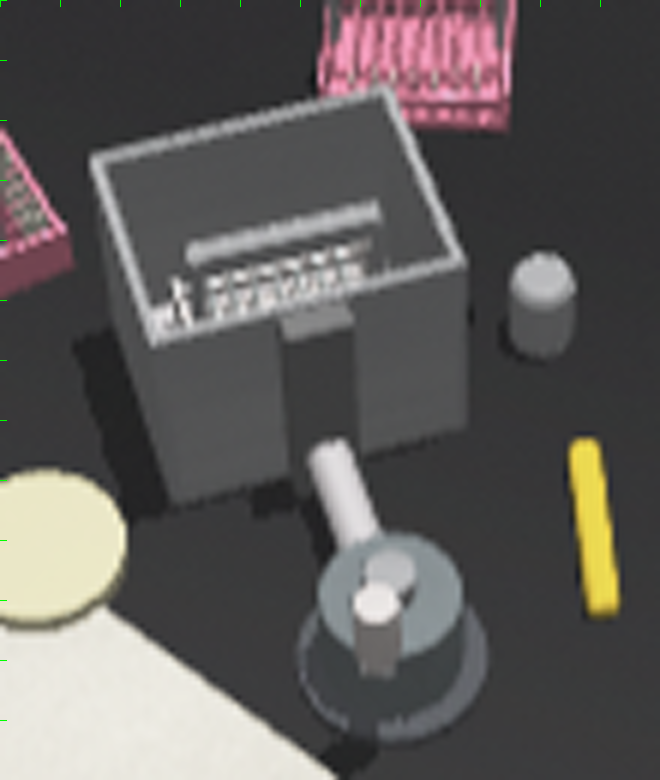

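The crops give pixel positions in full-picture coordinates. In the top view the sleeve top is at (187.2,140.7), the gearbox top at (202.2,154.5), and the rim corners and handle bar are clear. The scene view agrees.

```bash
python3 - <<'E'
from h import *
np.set_printoptions(precision=4,suppress=True)
T=lambda x,y:(175+x/6-.4,125+y/6-.4); S=lambda x,y:(195+x/6-.4,145+y/6-.4)
print('sleeve',onz('top',*T(73,94),.129),onz('scene',*S(377,604),.129),tri(T(73,94),S(377,604)))
print('gear',onz('top',*T(163,177),.066),onz('scene',*S(391,598),.066)); print('hub',onz('top',*T(162,172),.09),onz('scene',*S(391,572),.09))
ct=np.array([onz('top',*T(*p),.14) for p in [(472,53),(745,125),(653,476),(376,402)]])
cs=np.array([onz('scene',*S(*p),.14) for p in [(153,343),(91,157),(387,90),(467,265)]])
for c in(ct,cs):
    print(c[:,:2].tolist(),'mid',c.mean(0)); e=c[0]-c[3]+c[1]-c[2]; print('x dir deg',np.degrees(np.arctan2(e[1],e[0])),np.linalg.norm(e)/2,np.linalg.norm(c[0]-c[1]))
for f,n,a,b in((T,'top',(577,160),(522,385)),(S,'scene',(186,250),(380,212))):
    p,q=onz(n,*f(*a),.124),onz(n,*f(*b),.124); print('bar',p,q,(p+q)/2,np.degrees(np.arctan2(*(p-q)[1::-1])),np.linalg.norm(p-q))
print('petri',onz('top',*T(485,-40),.015),'cap',onz('top',*T(444,558),.05),'pen',onz('top',*T(110,408),.014),onz('top',*T(275,503),.014))
E
```

```text
sleeve [0.6559 0.2049 0.129 ] [0.6574 0.2083 0.129 ] (array([0.6564, 0.2058, 0.1249]), np.float64(0.0008092707668229481))
gear [0.6284 0.1727 0.066 ] [0.6296 0.1755 0.066 ]
hub [0.6268 0.1702 0.09  ] [0.6295 0.1762 0.09  ]
[[0.6702051392260251, 0.026216369877293907], [0.6366061332123333, -0.09462609469987479], [0.48119173447636426, -0.050981842904558525], [0.5153354049393111, 0.07045856325483493]] mid [ 0.5758 -0.0122  0.14  ]
x dir deg -15.814511535591098 0.16124536462388595 0.12542645036112746
[[0.669602845930418, 0.02882188298834476], [0.6352353609156012, -0.09208855272817429], [0.48486868138735884, -0.04518350617754674], [0.5162751628255642, 0.07461664435817639]] mid [ 0.5765 -0.0085  0.14  ]
x dir deg -16.974309991375737 0.15876359806612828 0.12569987068967947
bar [ 0.6245 -0.0206  0.124 ] [0.5232 0.0057 0.124 ] [ 0.5738 -0.0075  0.124 ] -14.510809158429232 0.10457951231213848
bar [ 0.6208 -0.0239  0.124 ] [0.5262 0.0105 0.124 ] [ 0.5735 -0.0067  0.124 ] -19.953753785345786 0.10071642224981865
petri [0.7441 0.0181 0.015 ] cap [0.4465 0.0419 0.05  ] pen [0.5225 0.2057 0.014 ] [0.4747 0.1249 0.014 ]
```

```bash
python3 -m jog '[[0.3,[-2,-0.5,0],[0,0,0]],[0.1,[-4,-1,0],[0,0,0]],[0,[-6,-1.4,0],[0,0,0]],[0,[-8,-1.9,0],[0,0,0]],[0,[-9.5,-2.3,0],[0,0,0]],[0,[-10.5,-2.55,0],[0,0,0]],[0,[-10.95,-2.63,0],[0,0,0]],[0,[-10.95,-2.63,0],[0,0,0]],[0,[-10.95,-2.63,0],[0,0,0]],[0,[-10.95,-2.63,0],[0,0,0]],[0,[-10.95,-2.63,0],[0,0,0]],[0,[-10.95,-2.63,0],[0,0,0]]]' 20
python3 - <<'E'
from h import *
cv2.imwrite('pics/s1.png',optics.capture('scene')[:,:,::-1]); crop('s','pics/s1.png',195,165,325,285,5,'pics/s1c.png'); print(manip.get_state()['tcp_pos'])
E
```

```text
time_s: 1.6
tcp_pos: [0.6567, 0.2071, 0.1931]
ee_rot: [180.0, 0.0, 160.1]
wrist_force: [0.5, -0.4, 1.1]
grip_width: 0.0427
[0.65672663 0.20719964 0.19330357]
```

View pics/s1c.png

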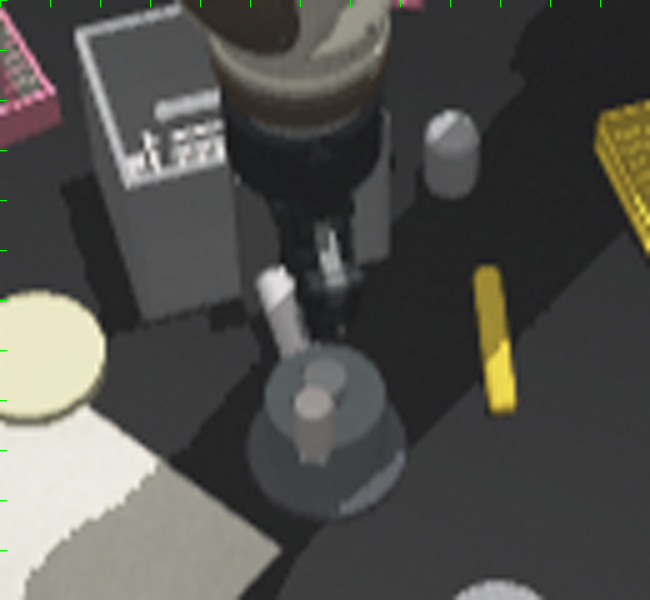

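The gripper hangs above the sleeve (crop (313,405)), in line as far as this view can show. I'll descend and close softly.

```bash
python3 -m jog '[[0,[0,0,0.5],[0,0,0]],[0,[0,0,1.0],[0,0,0]],[0,[0,0,1.5],[0,0,0]],[0,[0,0,1.8],[0,0,0]],[0,[0,0,1.96],[0,0,0]],[0,[0,0,1.96],[0,0,0]],[-0.3,[0,0,1.96],[0,0,0]],[-0.45,[0,0,1.96],[0,0,0]],[-1,[0,0,1.96],[0,0,0]],[-1,[0,0,1.96],[0,0,0]],[-1,[0,0,1.96],[0,0,0]],[-1,[0,0,1.96],[0,0,0]]]' 20
python3 - <<'E'
from h import *
cv2.imwrite('pics/s2.png',optics.capture('scene')[:,:,::-1]); crop('s','pics/s2.png',195,165,325,285,5,'pics/s2c.png'); print(manip.get_state())
E
```

```text
time_s: 3.15
tcp_pos: [0.6575, 0.2062, 0.0944]
ee_rot: [-180.0, -0.0, 160.0]
wrist_force: [-0.4, -0.1, 0.0]
grip_width: -0.0
{'time_s': 3.2, 'joint_positions': array([1.74072969e+01, 2.37823596e+01, 2.17983942e+01, 8.80182317e+01,
       7.77257521e-04, 3.73920877e+01]), 'qd': array([ 0.00514035,  0.04657566,  0.00724219,  0.03755921, -0.08433255,
       -0.05675196]), 'tau': array([-5.14489642e-03, -7.26881576e+01,  4.70554912e+01,  3.01923639e-03,
       -2.78533726e-04,  6.45501768e-05]), 'tcp_pos': array([0.65756984, 0.20616648, 0.09434434]), 'ee_rot': array([-1.79999283e+02, -2.21759894e-03,  1.60015209e+02]), 'wrist_force': array([-0.05821868,  0.22857468, -0.26013752]), 'torque': array([-0.00780386,  0.04527471, -0.00077155]), 'grip_width': -0.00015452603220648}
```

View pics/s2c.png

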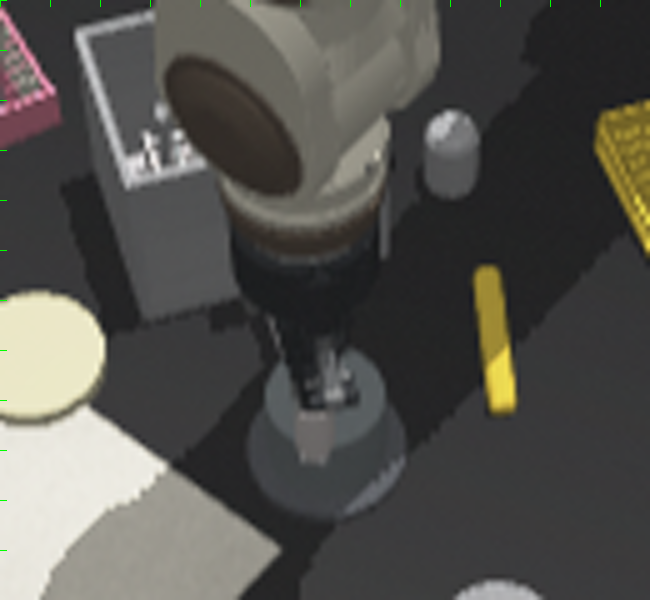

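```bash
python3 - <<'E'
from h import *
print(proj('scene',[.6576,.2062,.0944]),proj('scene',[.6576,.2062,.113]))
cv2.imwrite('pics/t2.png',optics.capture('top')[:,:,::-1]); crop('s','pics/t2.png',160,110,290,210,6,'pics/t2c.png')
print(optics.camera_params('scene').keys(), {k:optics.camera_params('top')[k] for k in optics.camera_params('top') if k not in('position','attitude')})
E
```

```text
(np.float64(257.2573869826934), np.float64(251.35223126324846)) (np.float64(257.10005586939224), np.float64(247.84940019707003))
dict_keys(['fovy', 'cx', 'cy', 'position', 'attitude']) {'fovy': 51.918837397598516, 'cx': 256.6636864475566, 'cy': 193.90896689148732}
```

View pics/t2c.png

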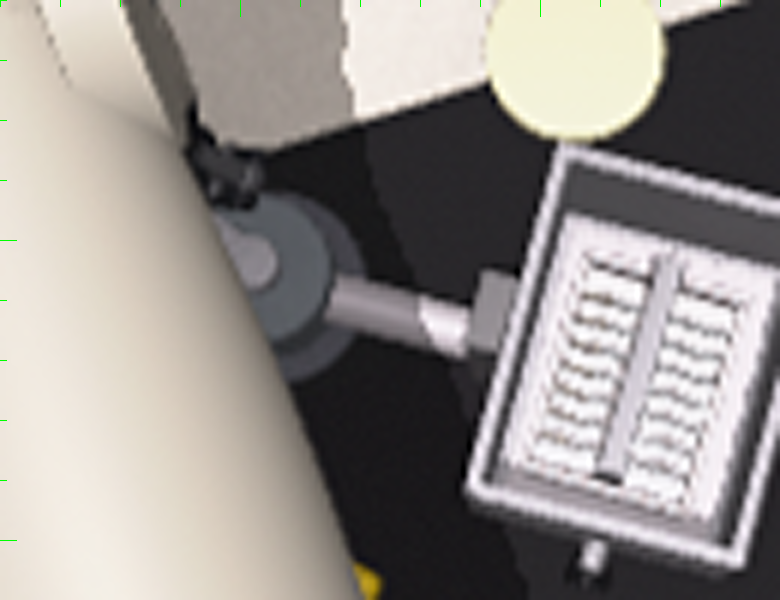

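```bash
python3 - <<'E'
from h import *
out=[]
for n,f,(x0,y0) in(('scene','pics/s2.png',(225,205)),('top','pics/t2.png',(170,115))):
    im=cv2.imread(f)[y0:y0+60,x0:x0+65]; im=(255*(im/255.)**.45).astype('uint8')
    im=cv2.resize(im,None,fx=6,fy=6,interpolation=cv2.INTER_CUBIC)
    for P,c in(([.6576,.2062,.0944],(0,0,255)),([.629,.174,.08],(0,255,0)),([.657,.207,.129],(255,0,0))):
        u,v=proj(n,P); print(n,u,v); cv2.circle(im,(int((u-x0+.5)*6),int((v-y0+.5)*6)),5,c,1)
    out.append(im)
cv2.imwrite('pics/c3.png',np.hstack(out))
E
```

```text
scene 257.2573869826934 251.35223126324846
scene 259.5564859412109 241.2030668359171
scene 257.30404983330584 244.87488063989792
top 188.3220640036495 142.11427176909348
top 200.67037602638305 153.0709715970328
top 185.97660482391112 139.86295949064757
```

View pics/c3.png

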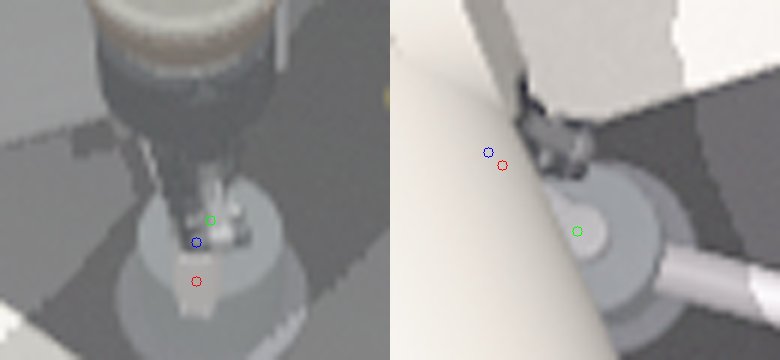

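```bash
python3 - <<'E'
from h import *
for n in('scene','top'):
    for P in([.1879,.5166,.1917],[.1879,.5166,.205],[.1879+.0145,.5166+.04,.205],[.1879-.0145,.5166-.04,.205]): print(n,np.round(proj(n,P),1))
    print('s1',np.round(proj(n,[.6567,.2071,.1931]),1))
a=cv2.imread('pics/scene0.png')[140:250,432:512]; b=cv2.imread('pics/top0.png')[310:384,0:90]; g=lambda i:cv2.resize((255*(i/255.)**.45).astype('uint8'),None,fx=5,fy=5,interpolation=cv2.INTER_CUBIC)[:370]
a=cv2.imread('pics/scene0.png')[165:239,440:512]
c=cv2.imread('pics/s1.png')[195:269,220:285]
c=g(c);a=g(a);b=g(b)[:, :]
cv2.imwrite('pics/c4.png',cv2.resize(np.hstack([a,b]),None,fx=.95,fy=.95)); cv2.imwrite('pics/c5.png',c)
E
```

```text
scene [469.8 229.9]
scene [471.4 227. ]
scene [479.7 240.4]
scene [463.5 214.2]
s1 [256.9 231.9]
top [ 55.1 326.2]
top [ 52.4 327.7]
top [ 35.8 321.9]
top [ 69.  333.6]
s1 [181.7 135. ]
```

View pics/c4.png

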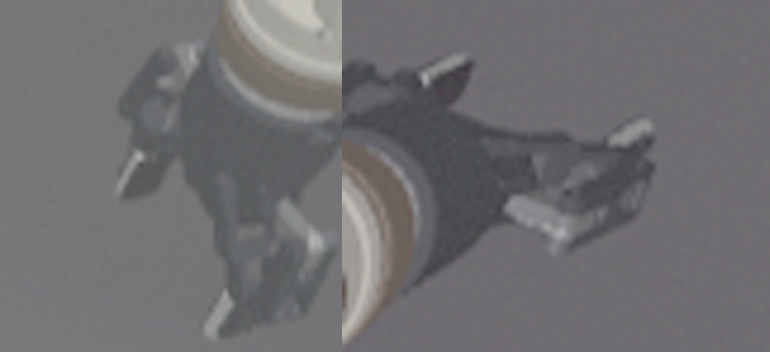

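```bash
python3 - <<'E'
from h import *
a=tri((22.7,324.7),(484.6,235.5));b=tri((61.7,337.4),(465.7,206));print(a,b,(a[0]+b[0])/2,a[0]-b[0])
E
```

```text
(array([0.20834516, 0.56391066, 0.24345491]), np.float64(0.005202220191635516)) (array([0.17737607, 0.47455843, 0.24332016]), np.float64(0.003804912219568666)) [0.19286062 0.51923454 0.24338754] [0.03096909 0.08935223 0.00013475]
```

View pics/c5.png

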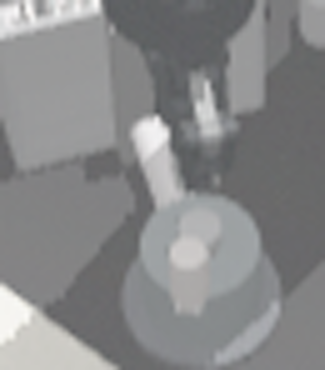

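Both start-pose fingertips triangulate to z≈0.243, where 0.205 was expected. The closed fingers also seem to hide only the sleeve's top. So the fingertips look about 38 mm higher than reported, and I'll check this by gently touching the sleeve's top.

```bash
python3 -m jog '[[-1,[0,0,0.03],[0,0,0]],[-1,[0,0,0.03],[0,0,0]]]'; python3 -m jog '[[-1,[0,0,0.03],[0,0,0]],[-1,[0,0,0.03],[0,0,0]]]'
```

```text
time_s: 3.5
tcp_pos: [0.6575, 0.2062, 0.0927]
ee_rot: [-180.0, -0.0, 160.0]
wrist_force: [-0.4, 0.3, -0.1]
grip_width: 0.0002
time_s: 3.75
tcp_pos: [0.6575, 0.2061, 0.0912]
ee_rot: [-180.0, -0.0, 160.0]
wrist_force: [-0.2, 0.4, -0.8]
grip_width: 0.0002
```

```bash
for i in 1 2; do python3 -m jog '[[-1,[0,0,0.03],[0,0,0]],[-1,[0,0,0.03],[0,0,0]]]' | grep -E "tcp_pos|force"; done
```

```text
tcp_pos: [0.6577, 0.2062, 0.0902]
wrist_force: [0.5, 0.4, 1.7]
tcp_pos: [0.6579, 0.2063, 0.0901]
wrist_force: [-1.4, -0.8, 9.2]
```

```bash
python3 -m jog '[[-1,[0,0,0.03],[0,0,0]],[-1,[0,0,0.03],[0,0,0]]]' | grep -E "tcp_pos|force"
```

```text
tcp_pos: [0.6581, 0.2064, 0.09]
wrist_force: [-4.2, -1.2, 16.0]
```

Contact came at a reported z of 0.0905, and the sleeve top is at 0.129, so true tip height = reported + 38.5 mm. I'll rise, open part-way, and descend to the right depth (reported z≈0.055).

```bash
python3 -m jog '[[-1,[0,0,-0.5],[0,0,0]],[-0.5,[0,0,-0.9],[0,0,0]],[0.2,[-0.03,0,-0.9],[0,0,0]],[0.2,[-0.06,0,-0.9],[0,0,0]],[0.2,[-0.06,0,-0.9],[0,0,0]],[0.2,[-0.06,0,-0.4],[0,0,0]],[0.2,[-0.06,0,0],[0,0,0]],[0.2,[-0.06,0,0.3],[0,0,0]],[0.2,[-0.06,0,0.5],[0,0,0]],[0.2,[-0.06,0,0.64],[0,0,0]],[0.2,[-0.06,0,0.64],[0,0,0]],[-0.1,[-0.06,0,0.64],[0,0,0]],[-0.3,[-0.06,0,0.64],[0,0,0]],[-0.45,[-0.06,0,0.64],[0,0,0]],[-1,[-0.06,0,0.64],[0,0,0]],[-1,[-0.06,0,0.64],[0,0,0]],[-1,[-0.06,0,0.64],[0,0,0]]]' 20; python3 -c "
from plant import manip;s=manip.get_state();print(s['torque'],s['joint_positions'],s['tcp_pos'])"
```

```text
time_s: 6.62
tcp_pos: [0.6602, 0.2035, 0.0557]
ee_rot: [-179.9, 0.0, 160.0]
wrist_force: [-3.1, -7.8, 4.1]
grip_width: 0.0219
[-1.57680129  0.69459076 -0.02341093] [17.19209929 24.09240804 17.9538305  83.9008508  -0.1344668  37.23899015] [0.66020901 0.20347336 0.05572126]
```

Width 21.9 mm means the sleeve is held. I'll take a first 60° piece clockwise about (0.629, 0.1725) and read the forces.

```bash
python3 -m jog '[[-1,[-0.1,-0.055,0],[0,0,0]],[-1,[-0.20,-0.12,0],[0,0,0]]]' 30;  python3 -m jog '[[-1,[-0.08,-0.08,0],[0,0,0]],[-1,[-0.16,-0.17,0],[0,0,0]]]'
```

```text
time_s: 6.88
tcp_pos: [0.6671, 0.1961, 0.0558]
ee_rot: [180.0, -0.0, 160.0]
wrist_force: [-6.3, -0.4, 4.8]
grip_width: 0.0219
time_s: 7.12
tcp_pos: [0.6729, 0.1858, 0.0558]
ee_rot: [179.9, 0.1, 160.0]
wrist_force: [-1.2, 3.1, 6.1]
grip_width: 0.0215
```

```bash
python3 -m jog '[[-1,[-0.11,-0.21,-0.02],[0,0,0]],[-1,[-0.17,-0.435,-0.04],[0,0,0]],[-1,[-0.16,-0.67,-0.04],[0,0,0]],[-1,[-0.095,-0.895,-0.04],[0,0,0]],[-1,[0.03,-1.095,-0.04],[0,0,0]],[-1,[0.2,-1.26,-0.04],[0,0,0]]]' ;  python3 -m jog '[[-1,[0.205,-0.11,0],[0,0,0]],[-1,[0.435,-0.165,0],[0,0,0]],[-1,[0.67,-0.16,0],[0,0,0]],[-1,[0.895,-0.09,0],[0,0,0]],[-1,[1.095,0.03,0],[0,0,0]],[-1,[1.255,0.2,0],[0,0,0]]]'
```

```text
time_s: 7.88
tcp_pos: [0.6431, 0.1258, 0.056]
ee_rot: [-179.8, 0.3, 159.9]
wrist_force: [6.2, -9.7, -3.8]
grip_width: 0.0217
time_s: 8.62
tcp_pos: [0.5864, 0.1605, 0.056]
ee_rot: [-180.0, 0.1, 160.0]
wrist_force: [12.2, -0.0, -11.8]
grip_width: 0.0215
```

```bash
python3 - <<'E'
import numpy as np; from scipy.optimize import least_squares as L
P=np.array([[.6602,.2035],[.6671,.1961],[.6729,.1858],[.6431,.1258],[.5864,.1605]])
for f in(lambda p:np.hypot(*(P-p[:2]).T)-.045,lambda p:np.hypot(*(P-p[:2]).T)-p[2]):
    r=L(f,[.629,.172,.045]);print(r.x,r.fun,np.degrees(np.arctan2(*(P-r.x[:2])[:,::-1].T)))
from plant import manip;s=manip.get_state();print(s['tcp_pos'],s['wrist_force'])
E
```

```text
[0.63087902 0.16924141 0.045     ] [9.29156964e-05 9.26105370e-05 1.65805909e-04 1.27693189e-04
 3.29847377e-04] [  49.44068984   36.55767823   21.50717915  -74.28758811 -168.8814254 ]
[0.63075894 0.16925906 0.04520004] [-4.23375812e-05 -2.14081679e-05  7.10507351e-05 -2.27088566e-05
  1.54038706e-05] [  49.31038503   36.44899906   21.43068654  -74.14705305 -168.83014304]
[0.58642885 0.16046838 0.05599759] [ 12.23393392  -0.03368296 -11.84950945]
```

The circle fits to 0.3 mm: centre (0.6309, 0.1692), start 49.4°, now −168.9°. I'll compute the rest of the points.

```bash
python3 - <<'E'
import numpy as np
o=np.array([.787,-.480])
for i in range(1,15):
    p=np.radians(-148.9-18*i); v=.9*np.array([-np.cos(p),np.sin(p)])-o; print(i,np.round(v,2).tolist())
E
```

```text
1 [0.09, 0.28]
2 [0.11, 0.56]
3 [0.04, 0.83]
4 [-0.11, 1.07]
5 [-0.32, 1.25]
6 [-0.58, 1.36]
7 [-0.86, 1.38]
8 [-1.14, 1.31]
9 [-1.38, 1.16]
10 [-1.56, 0.94]
11 [-1.66, 0.68]
12 [-1.68, 0.4]
13 [-1.62, 0.13]
14 [-1.47, -0.11]
```

```bash
python3 -m jog '[[-1,[0.05,0.13,0.02],[0,0,0]],[-1,[0.09,0.28,0.02],[0,0,0]],[-1,[0.11,0.56,0.02],[0,0,0]],[-1,[0.04,0.83,0.02],[0,0,0]],[-1,[-0.11,1.07,0.02],[0,0,0]],[-1,[-0.32,1.25,0.02],[0,0,0]],[-1,[-0.58,1.36,0.02],[0,0,0]],[-1,[-0.86,1.38,0.02],[0,0,0]],[-1,[-1.14,1.31,0.02],[0,0,0]],[-1,[-1.38,1.16,0.02],[0,0,0]]]'; python3 -m jog '[[-1,[-0.18,-0.22,0],[0,0,0]],[-1,[-0.28,-0.48,0],[0,0,0]],[-1,[-0.3,-0.76,0],[0,0,0]],[-1,[-0.24,-1.03,0],[0,0,0]],[-1,[-0.09,-1.27,0],[0,0,0]],[-1,[-0.09,-1.27,0],[0,0,0]]]'
python3 - <<'E'
import numpy as np
from plant import manip
s=manip.get_state(); d=s['tcp_pos'][:2]-[.6309,.1692]; print(np.hypot(*d),np.degrees(np.arctan2(d[1],d[0])))
o=.9*np.array([-np.cos(np.radians(-400.9)),np.sin(np.radians(-400.9))])
for a in list(range(-418,-651,-18)):
    p=np.radians(a); print(a,np.round(.9*np.array([-np.cos(p),np.sin(p)])-o,2).tolist())
E
```

```text
time_s: 9.88
tcp_pos: [0.6698, 0.1923, 0.0558]
ee_rot: [180.0, -0.2, 160.1]
wrist_force: [-10.4, -1.1, 3.9]
grip_width: 0.0212
time_s: 10.62
tcp_pos: [0.6517, 0.1291, 0.0559]
ee_rot: [-179.9, -0.1, 160.0]
wrist_force: [-2.0, -1.3, -0.3]
grip_width: 0.0215
0.045204843684889195 -62.578412409104956
-418 [0.2, -0.17]
-436 [0.46, -0.28]
-454 [0.74, -0.31]
-472 [1.02, -0.25]
-490 [1.26, -0.1]
-508 [1.44, 0.11]
-526 [1.55, 0.37]
-544 [1.58, 0.65]
-562 [1.51, 0.93]
-580 [1.37, 1.17]
-598 [1.16, 1.35]
-616 [0.9, 1.46]
-634 [0.62, 1.49]
```

```bash
python3 -m jog '[[-1,[0.2,-0.17,0],[0,0,0]],[-1,[0.46,-0.28,0],[0,0,0]],[-1,[0.74,-0.31,0],[0,0,0]],[-1,[1.02,-0.25,0],[0,0,0]],[-1,[1.26,-0.1,0],[0,0,0]],[-1,[1.44,0.11,0],[0,0,0]],[-1,[1.55,0.37,0],[0,0,0]],[-1,[1.58,0.65,0],[0,0,0]],[-1,[1.51,0.93,0],[0,0,0]],[-1,[1.37,1.17,0],[0,0,0]],[-1,[1.16,1.35,0],[0,0,0]],[-1,[0.9,1.46,0],[0,0,0]],[-1,[0.62,1.49,0],[0,0,0]],[-1,[0.62,1.49,0],[0,0,0]]]'
python3 - <<'E'
import numpy as np
from plant import manip
s=manip.get_state(); d=s['tcp_pos'][:2]-[.6309,.1692]; print(np.hypot(*d),np.degrees(np.arctan2(d[1],d[0])))
o=.9*np.array([-np.cos(np.radians(-634)),np.sin(np.radians(-634))])
for a in (-642,-648,-651,-654,-657,-660):
    p=np.radians(a); print(a,np.round(.9*np.array([-np.cos(p),np.sin(p)])-o,2).tolist())
E
```

```text
time_s: 12.38
tcp_pos: [0.6497, 0.2101, 0.0558]
ee_rot: [-179.9, -0.0, 160.0]
wrist_force: [-2.3, -8.8, 2.5]
grip_width: 0.0217
0.04506566737779135 65.30567229302682
-642 [-0.12, -0.02]
-648 [-0.22, -0.04]
-651 [-0.26, -0.06]
-654 [-0.3, -0.08]
-657 [-0.35, -0.1]
-660 [-0.39, -0.12]
```

```bash
python3 -m jog '[[-1,[-0.12,-0.02,0],[0,0,0]],[-1,[-0.22,-0.04,0],[0,0,0]],[-1,[-0.26,-0.06,0],[0,0,0]],[-1,[-0.26,-0.06,0],[0,0,0]]]'
python3 -m jog '[[-1,[-0.04,-0.02,0],[0,0,0]],[-1,[-0.09,-0.04,0],[0,0,0]],[-1,[-0.09,-0.04,0],[0,0,0]]]'
python3 -c "
import numpy as np
from plant import manip
s=manip.get_state(); d=s['tcp_pos'][:2]-[.6309,.1692]; print(np.hypot(*d),np.degrees(np.arctan2(d[1],d[0])))"
```

```text
time_s: 12.88
tcp_pos: [0.6597, 0.2038, 0.0558]
ee_rot: [-179.9, -0.1, 160.0]
wrist_force: [-6.7, -4.8, 2.3]
grip_width: 0.0216
time_s: 13.25
tcp_pos: [0.6604, 0.2033, 0.0557]
ee_rot: [179.9, -0.5, 160.2]
wrist_force: [-19.5, 6.2, 5.9]
grip_width: 0.0217
0.04509024365500792 49.09434633895606
```

The sleeve is back at the start angle after two turns, and the force has jumped to about 20 N, so the crank is at its end stop. I'll release, rise and retreat for a clear view.

```bash
python3 -m jog '[[-0.4,[0.07,0.03,0],[0,0,0]],[0,[0.08,0.03,0],[0,0,0]],[0.2,[0.08,0.03,0],[0,0,0]],[0.2,[0.08,0.03,0],[0,0,0]],[0.2,[0.08,0.03,-0.8],[0,0,0]],[0.2,[0.08,0.03,-1.8],[0,0,0]],[0.2,[0.08,0.03,-2.8],[0,0,0]],[0.2,[1,0.1,-3.1],[0,0,0]],[0.2,[2.2,0.2,-3.1],[0,0,0]],[0.2,[3.4,0.3,-3.1],[0,0,0]],[0.2,[4.6,0.45,-3.1],[0,0,0]],[0.2,[5.8,0.6,-3.1],[0,0,0]],[0.2,[6.5,0.7,-3.1],[0,0,0]],[0.2,[6.85,0.7,-3.1],[0,0,0]],[0.2,[6.85,0.7,-3.1],[0,0,0]],[0.2,[6.85,0.7,-3.1],[0,0,0]]]'
python3 - <<'E'
from h import *
out=[]
for n,(x0,y0,w,h) in(('top',(160,120,145,100)),('scene',(200,140,100,140))):
    i=optics.capture(n)[:,:,::-1]; cv2.imwrite(f'pics/{n}9.png',i)
    k=4
    c=cv2.resize(i[y0:y0+h,x0:x0+w],None,fx=(2.9 if 0 else 3.2*1),fy=3.2,interpolation=cv2.INTER_CUBIC) if 0 else crop(n,f'pics/{n}9.png',x0,y0,x0+w,y0+h,k,'pics/tmp.png')
    out.append(cv2.copyMakeBorder(c,0,560-c.shape[0],0,0,cv2.BORDER_CONSTANT))
m=np.hstack(out); print(m.shape); cv2.imwrite('pics/m9.png',m[:, :800] if m.shape[1]<=800 else cv2.resize(m,(800,int(560*800/m.shape[1]))))
E
```

```text
time_s: 15.25
tcp_pos: [0.3551, 0.3497, 0.2108]
ee_rot: [-180.0, 0.0, 160.0]
wrist_force: [0.3, 0.8, -0.2]
grip_width: 0.0513
(560, 980, 3)
```

View pics/m9.png

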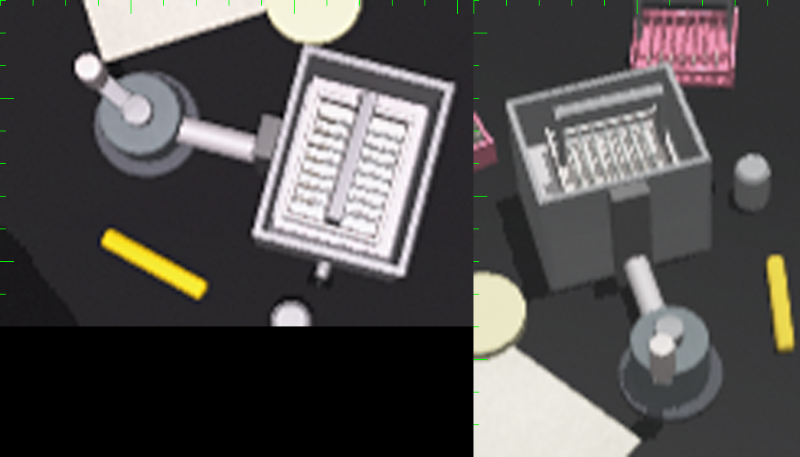

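The lift is up: the bar now stands above the rim. In the picture its ends are at (368,93) and (336,222) in the top view, and (557,109) and (662,90) in the scene view.

```bash
python3 - <<'E'
from h import *
np.set_printoptions(precision=4,suppress=True)
k=800/980*4
T=lambda x,y:(160+x/k-.4,120+y/k-.4); S=lambda x,y:(200+(x-473.5)/k-.4,140+y/k-.4)
p=tri(T(368,93),S(557,109));q=tri(T(336,222),S(662,90));print(p,q,(p[0]+q[0])/2)
for n,a,b in(('top',T(368,93),T(336,222)),('scene',S(557,109),S(662,90))):
    p,q=onz(n,*a,.184),onz(n,*b,.184); print(p,q,(p+q)/2,np.degrees(np.arctan2(*(p-q)[1::-1])),np.linalg.norm(p-q))
for c,f,n in(([(305,46),(453,87),(404,275),(254,238)],T,'top'),([(541,204),(508,102),(670,67),(711,161)],S,'scene')):
    c=np.array([onz(n,*f(*x),.14) for x in c]);print('rim',c.mean(0))
# refine bar in top image: bright-grey bar minAreaRect
i=cv2.imread('pics/top9.png'); hsv=cv2.cvtColor(i,cv2.COLOR_BGR2HSV)
print(i[168,262:276].tolist())
s=manip.get_state(); print(s['tcp_pos'],s['ee_rot'],s['joint_positions'])
E
```

```text
(array([ 0.6203, -0.0203,  0.1893]), np.float64(0.0028087384847513036)) (array([0.5227, 0.0045, 0.1753]), np.float64(0.0006323537918415437)) [ 0.5715 -0.0079  0.1823]
[ 0.6224 -0.0214  0.184 ] [0.5218 0.005  0.184 ] [ 0.5721 -0.0082  0.184 ] -14.711017813161327 0.10407949691986011
[ 0.6173 -0.0234  0.184 ] [0.5269 0.0108 0.184 ] [ 0.5721 -0.0063  0.184 ] -20.756359366380114 0.09664958078016256
rim [ 0.5746 -0.0118  0.14  ]
rim [ 0.5763 -0.0071  0.14  ]
[[248, 247, 248], [255, 254, 255], [186, 183, 192], [139, 134, 140], [208, 200, 205], [214, 205, 211], [217, 207, 213], [218, 208, 215], [180, 176, 176], [152, 150, 153], [160, 157, 163], [171, 168, 176], [227, 225, 229], [222, 220, 225]]
[0.3552 0.3495 0.2106] [-179.9762    0.0001  159.9332] [44.5486 -1.6479  5.3366 97.0059 -0.0103 64.6154]
```

```bash
python3 -m jog '[[0.2,[-0.8,-0.65,0],[0,0,-0.2]],[0.2,[-1.8,-1.45,0],[0,0,-0.4]],[0,[-2.8,-2.25,0],[0,0,-0.59]],[0,[-3.8,-3.05,0],[0,0,-0.59]],[0,[-4.8,-3.85,0],[0,0,-0.59]],[0,[-5.7,-4.6,0],[0,0,-0.59]],[0,[-6.3,-5.05,0],[0,0,-0.59]],[0,[-6.57,-5.28,0],[0,0,-0.59]],[0,[-6.57,-5.28,0],[0,0,-0.59]],[0,[-6.57,-5.28,0],[0,0,-0.59]],[0,[-6.57,-5.28,0.5],[0,0,-0.59]],[0,[-6.57,-5.28,1.0],[0,0,-0.59]],[0,[-6.57,-5.28,1.4],[0,0,-0.59]],[0,[-6.57,-5.28,1.7],[0,0,-0.59]],[0,[-6.57,-5.28,1.85],[0,0,-0.59]],[0,[-6.57,-5.28,1.85],[0,0,-0.59]],[0,[-6.57,-5.28,1.85],[0,0,-0.59]]]'
```

```text
time_s: 17.48
tcp_pos: [0.573, -0.0103, 0.1192]
ee_rot: [180.0, 0.1, 164.7]
wrist_force: [0.1, -0.3, 1.0]
grip_width: 0.0427
```

```bash
python3 -m jog '[[-0.3,[0,0,0],[0,0,0]],[-0.5,[0,0,0],[0,0,0]],[-0.6,[0,0,0],[0,0,0]],[-0.7,[0,0,0],[0,0,0]],[-1,[0,0,0],[0,0,0]],[-1,[0,0,0],[0,0,0]],[-1,[0,0,0],[0,0,0]]]' 20; python3 -c "
from plant import manip;s=manip.get_state();print(s['torque'],s['tcp_pos'])"
```

```text
time_s: 18.35
tcp_pos: [0.5728, -0.0103, 0.1185]
ee_rot: [180.0, 0.0, 164.7]
wrist_force: [0.9, 2.6, 0.8]
grip_width: 0.0115
[ 0.46110588 -0.1633488   0.00833955] [ 0.57277825 -0.01025693  0.11846235]
```

The bar is held (11.5 mm). I'll firm the grip and lift a little to check the load.

```bash
python3 -m jog '[[-1,[0,0,0],[0,0,0]],[-1,[0,0,0],[0,0,0]],[-1,[0,0,-0.05],[0,0,0]],[-1,[0,0,-0.12],[0,0,0]],[-1,[0,0,-0.2],[0,0,0]],[-1,[0,0,-0.28],[0,0,0]],[-1,[0,0,-0.3],[0,0,0]],[-1,[0,0,-0.3],[0,0,0]],[-1,[0,0,-0.3],[0,0,0]]]' 80; python3 -c "
from plant import manip;s=manip.get_state();print(s['torque'],s['tcp_pos'],s['wrist_force'])"
```

```text
time_s: 19.48
tcp_pos: [0.5726, -0.0104, 0.1332]
ee_rot: [-180.0, -0.0, 164.7]
wrist_force: [-0.1, -0.1, -5.3]
grip_width: 0.0106
[ 0.00446025  0.03730867 -0.02052233] [ 0.57262917 -0.01035545  0.13323617] [-0.12993653 -0.08386431 -5.28258499]
```

```bash
python3 -m jog '[[-1,[0,0,-0.1],[0,0,0]],[-1,[0,0,-0.3],[0,0,0]],[-1,[0,0,-0.55],[0,0,0]],[-1,[0,0,-0.8],[0,0,0]],[-1,[0,0,-1.05],[0,0,0]],[-1,[0,0,-1.3],[0,0,0]],[-1,[-0.02,0,-1.55],[0,0,0]],[-1,[-0.05,-0.01,-1.8],[0,0,0]],[-1,[-0.09,-0.02,-2.05],[0,0,0]],[-1,[-0.09,-0.02,-2.2],[0,0,0]],[-1,[-0.09,-0.02,-2.28],[0,0,0]],[-1,[-0.09,-0.02,-2.3],[0,0,0]],[-1,[-0.09,-0.02,-2.3],[0,0,0]],[-1,[-0.09,-0.02,-2.3],[0,0,0]],[-1,[-0.09,-0.02,-2.3],[0,0,0]],[-1,[-0.09,-0.02,-2.3],[0,0,0]]]'
python3 - <<'E'
from h import *
for n in('top','scene'): cv2.imwrite(f'pics/{n}f.png',optics.capture(n)[:,:,::-1])
a=crop('s','pics/scenef.png',190,95,310,275,3,'pics/x.png');b=crop('t','pics/topf.png',170,110,310,230,3,'pics/x2.png')
b=cv2.copyMakeBorder(b,0,a.shape[0]-b.shape[0],0,0,cv2.BORDER_CONSTANT); cv2.imwrite('pics/f.png',np.hstack([a,b]));s=manip.get_state();print(s['torque'],s['wrist_force'],s['tcp_pos'],s['grip_width'])
for x in(-.055,.055):
    for z in (.21,): print(np.round(proj('scene',[.577+x*.964-.26*-.042*0,-.0125-x*.264,z]),1))
E
```

```text
time_s: 21.48
tcp_pos: [0.5767, -0.0125, 0.2483]
ee_rot: [-180.0, -0.0, 164.7]
wrist_force: [-0.1, 0.3, -4.0]
grip_width: 0.0105
[-0.04331294 -0.00491196  0.00590008] [-0.00665552 -0.43704769 -4.01447357] [ 0.57675964 -0.01251625  0.24837734] 0.010630175072911823
[256.3 159. ]
[220.1 168.2]
```

View pics/f.png

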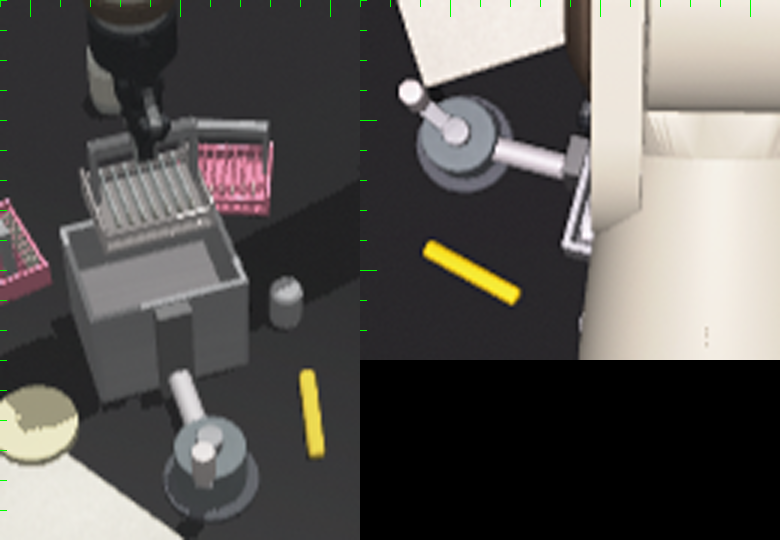

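```bash
python3 - <<'E'
from h import *
c=np.array([.577,-.0125]);X=np.array([.964,-.264]);Y=np.array([.264,.964])
for z in(.20,.21,.22):
    print(z,[np.round(proj('scene',[*(c+s*.055*X+.042*Y),z]),1) for s in(1,-1)])
E
```

```text
0.2 [array([224.2, 181. ]), array([260.8, 171.5])]
0.21 [array([223.9, 178.8]), array([260.8, 169.2])]
0.22 [array([223.7, 176.5]), array([260.7, 166.9])]
```

The base corners, seen at (226,178) and (262,169), match the prediction for a level rack with its base at 0.21 m. It stands within about 5 mm of the trough's middle. I'll hand in.

```bash
python3 -c "
from plant import manip;s=manip.get_state();print(abs(s['qd']).max(),s['grip_width']);print(manip.job_done())"
```

```text
0.17365051452793692 0.010630175072911823
the job is handed in; nothing more can be done
None
```

I wound the crank two full turns clockwise to its end stop, gripped the rack by its handle bar, lifted it, and handed in at about 21.6 s with the arm holding it over the trough.

**Last checks**
- **Crank:** the sleeve came back to its start angle (49.1° against 49.4°). The push then rose to about 20 N, against roughly 3 N while turning, so I took it to be at the stop. The last picture shows the crank where I left it.
- **Rack:** it looked level in the scene view, with its base at about 0.21 m, which is 7 cm above the rim. The grip was steady at 10.6 mm with 80 N commanded. The arm was still, with the largest joint speed 0.17°/s.
- **Bystanders:** the dish, marker and cap are in place in the last picture. The others were outside my last crops, so I did not check them at the end.

**What failed or disagreed**
- **First grasp missed:** the fingertips turned out to be about 38.5 mm higher than the reported TCP height. Triangulation suggested this, and a touch of about 16 N on the sleeve's top confirmed it. I corrected for it in every later move.
- **Camera and arm offset:** the two cameras differed from each other and from the arm by 3–5 mm sideways. The rack may therefore be up to about 5 mm off the trough's centre.
- **Final top view:** the arm hid the rack, so the centring and level were checked from the scene camera only.

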